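# Flip the dish's status flag

## Robot

A 6-joint arm with a two-finger parallel gripper is mounted at the origin on a cart in front of the work surface, level with it; the furniture and walls round the work are solid. World frame = base frame: x ahead of the robot, y to its left, z up, the work surface at z = 0. Lengths are in mm, angles in rad, forces in N, time in s.
With the tool pointing down it reaches from about 350 to 975 mm from the base axis. Payload 7.1 kg.
Tool frame: the origin (TCP) lies at the very end of the fingers, on their centre line; the grasp point (between the pads) lies 19 mm behind it; z points along the fingers, x is the direction in which the jaws open and shut, and the axes are right-handed (so a half turn about z gives the same grasp; the last joint's range is limited). The gripper opens to 88 mm and grips with 3 to 60 N. Pads are 20 mm wide; open, the fingers measure 115 mm over their backs; the gripper's body (75 mm by 178 mm) begins 61 mm behind the grasp point.
Start: joints at [-1.307, 0.423, 1.63, -0, 1.089, -0.019], TCP at [174.422, -600.151, 222.675] pointing down, gripper open.
Joint ranges: [-3, 3], [-0.9, 2.11], [0.09, 2.58], [-1.31, 4.45], [0.11, 2.69], [-2.54, 2.54]. Speed limits (rad/s): [2.39, 2.39, 3.01, 3.14, 3.14, 3.14].

## Interface

Orientations are given as a rotation vector (axis times angle).
In Python, from workcell import ctrl gives the robot as it stands. The module is installed in compiled form; this text tells all that it offers.
- The arm moves only by the tool move_arm, never from a script. Its argument "motion" is a list of rows, each a list of 2 entries, a list of its own where there are three numbers: the shift along the tool's x, y, z normalised to -1 to 1, where 1 is 150 mm, then the turn, a rotation vector about the tool's x, y, z normalised to -1 to 1, where 1 is 60 degrees. In form: [[[x, y, z], [rx, ry, rz]], ...]. A call has exactly 5 rows; each row is the pose to reach, as a shift and turn from the pose commanded when the call began, along the tool's axes at that moment; what a row does not reach only later rows make up. A row lasts 1/8 s, in which the tool goes at most 62.5 mm and 10.7 degrees, less where a joint would pass 70% of its speed; a pose out of reach is approached as far as the arm can. A call with a number of a shift or a turn outside -1 to 1 is refused whole. A call with a gripper value outside its range is refused whole. "gripper" is the opening, from 0 (shut) to 1 (fully open), set as the call begins (left out, the last holds). The fingers move at their own pace and stop on an object; the grip force is fixed at half the most. Time passes only in rows, so rows that repeat a pose let the fingers close, or fill a call up. It gives the time, the measured TCP pose, the force and the opening at its end, in the units of the state.
- ctrl.get_obs(): the state, without advancing time (a new reading comes with each control period).
- ctrl.get_image(name): name is "scene" or "side" or "wrist"; returns a dict with "pixels" (384x512x3 uint8, red, green, blue), "camera_matrix" (3x3 intrinsics, pixels), "R" (3x3) and "t" (3): a world point X has camera coordinates R X + t; the wrist camera has in their place "mount" (4x4, takes a point from camera to tool coordinates, whose origin is the TCP and whose axes are the tool frame's). Camera axes: x right, y down, z forward; pixel columns grow to the right and rows downward; lengths in mm; the calibration is good to about 2 mm. A picture is of the moment at which its call begins: read the wrist's pose just before it. There is no depth.
- ctrl.close_job(): hands the job in, once; it reports no verdict.
Trained networks look in the newest picture that a camera, given by its name, has taken for a name from the list of things; names that differ only in an ending like _2 or _b are one class to them, and where a whole thing is asked for, a point or a joint stands for the part that bears it (a point fixed in the world has none). Each returns a list of dicts, best first, with "p" (0 to 1); they miss things now and then, are a little off and sometimes report something else, mostly with a low value. They report only what shows in the picture. A call takes as long as a camera call.
- ctrl.boxes_of(camera, name): "location" ([x, y, z] in mm, in world coordinates, good to about 4 mm: the middle of the surface that is visible of it).
- ctrl.regions_of(camera, name): "mask" (384x512 bool, what is visible of it).
- ctrl.pinpoint(camera, name): "location" ([x, y, z] in mm, in world coordinates, good to about 4 mm: a listed point, or the origin of a listed thing).
The state is a dict: "t": time; "qpos": joint angles; "qvel": joint speeds; "joint_torque": joint torques, N m; "ee_pos": TCP position; "orientation": TCP orientation; "ft_force": force on the tool from outside, world axes, zero at the start; "moment": the same for the moment, N m; "width": finger opening in mm.
Only numpy, scipy, OpenCV 4.12 (cv2) and the standard library are available. Lean on these libraries where they do the work, as an engineer would, in place of code of your own. Each camera call takes 0.05 s, during which the arm holds its last target.

## Task

The culture dish is finished with, so flip the status flag that stands next to the flat dish from its ring face to its bar face. With the fingertips only, press down on the flag's short ribbed tail until the paddle tips well up (about 45 degrees), then push the paddle on over its pivot until it lies fully flat on the other side. Do not pinch or grip the flag, and leave the other flag and everything else on the bench where it stands.

Things in the scene. Friction and masses are not known exactly. Their poses are not given: they have to be found in the camera images.
- flag_a: The flag next to the dish: a fixed stand, the paddle hinged on it. Base plate 90 (x) x 170 (y) x 10 mm; origin at the centre of its underside, z up. Hinge axis = stand's x, 70 mm up, between two posts at x = +-40, y = 0 mm (8 x 18 mm, 79 mm high). Paddle lies to +y at the start, must end on -y. An identical stand is next to the beaker; which is left or right varies, each is turned up to 0.4 rad.
- flag_a_paddle (a joint): This paddle's angle: 0 = flat on the stand's +y side (ring up), 1.571 = upright, 3.142 = flat on the -y side (bar up); hard stops at 0 and 3.142. Starts at 0 to 0.15. The hinge is stiff (about 0.03 N m friction: 1 to 3 N at tail or paddle moves it) and stays at any angle it is left at; the paddle does not fall by itself.
- flag_a_pivot (a point): The middle of the hinge axis, 70 mm above the centre of the stand's underside; axes as the stand's. Four thin bumper posts (11 mm wide, 65 mm high) at the stand's x = +-22, y = +-70 mm are where the paddle rests when flat.
- flag_a_tip (a point): The middle of the paddle's free edge, 80 mm from the hinge axis. The paddle is 64 mm wide along the axis and 9 mm thick; its two white faces bear a black ring (up at the start) and a straight black bar (down at the start). Its frame turns with the paddle (y from hinge to free edge, x along the hinge).
- flag_a_tail (a point): The ribbed pad on the tail's upper side (at the start), 35 mm from the hinge axis, opposite the paddle. The tail is one piece with the paddle, 26 mm wide, 9 mm thick, 50 mm long from the axis; the pad covers 11 to 47 mm. Pushed down, it swings into open space above the base plate (room for about 70 degrees) and the paddle rises by the same angle.
- flag_b_tip (a point): The middle of the free edge of the other flag's paddle (the flag next to the beaker), which must be left alone.
- dish: Culture dish with lid, 90 mm across, 17 mm high, loose, standing some 125 mm behind the hinge of its flag (on the stand's +x side). Origin at the centre of its underside.
- beaker: Clear beaker, 54 mm across, 70 mm high, loose, standing some 100 mm behind the hinge of the other flag. Origin at the centre of its underside.
- pen: Slim black pen, 145 mm long, loose, lying at the right, beside the sink. Origin at the centre of its underside.
- tape: Roll of tape, 100 mm across, 25 mm high, loose, lying at the left of the worktop. Origin at the centre of its underside.

How it is judged (in metres and radians):
On the way, in this order (a step that is already met when the one before it is completed fails the run):
1. the fingertips press the tail's ribbed pad until the paddle is tipped up at least 0.5 rad (value of joint flag_a_paddle between 0.5 and 1.5 rad and contact force between the fingers and flag_a_ring_pad above 0.2 N), for 0.05 s.
2. the fingers push the paddle on over the upright (value of joint flag_a_paddle above 1.7 rad and contact force between the fingers and flag_a above 0.1 N), for 0.05 s.
At the end, for the whole second after the job is handed in: The paddle of the flag next to the dish lies flat on the other side with the bar face up (within about 0.08 rad of its stop) and is at rest; the other flag's paddle is within 20 mm of where it was and dish, beaker, pen and tape within 15 mm (value of joint flag_a_paddle above 3.06 rad and velocity of joint flag_a_paddle between -0.05 and 0.05 rad/s and distance of flag_b_tip from where it was at the start of the episode below 0.02 m and distance of each of dish, beaker, pen, tape from where it was at the start of the episode below 0.015 m); the robot touches nothing.
It fails at once if the flag is pinched: fingers press on both faces of the paddle or both sides of the tail at once ((contact force between the fingers and flag_a_ring_face above 0.5 N and contact force between the fingers and flag_a_bar_face above 0.5 N) or (contact force between the fingers and flag_a_ring_pad above 0.5 N and contact force between the fingers and flag_a_bar_pad above 0.5 N)).
It fails at once if the other flag's paddle is moved more than 20 mm (distance of flag_b_tip from where it was at the start of the episode above 0.02 m).
It fails at once if dish, beaker, pen or tape is lifted or shifted by more than 15 mm (distance of any of dish, beaker, pen, tape from where it was at the start of the episode above 0.015 m).
It also fails if it takes over 42 s, if anything falls off the work surface, if the arm or the gripper's body presses on something with over 40 N, if the wrist force passes 120 N, or if a joint passes its speed limit or range.

## Working session

There is one attempt and no reset: what is moved stays moved. The work goes in short steps, Python scripts to look and compute and a tool call to move; the robot and the scene stay as the last step left them, time stands still between calls to the robot, and variables do not carry over. Pictures are saved under pics/ and viewed, and the job is handed in when it is done.

Besides the shell and the picture viewer there is one more tool, called as a command line: name --argument value ..., lists and objects as JSON in quotes. move_arm: Moves the arm, as the interface text tells. Its arguments: {"type":"object","properties":{"motion":{"type":"array","items":{"type":"array"}},"gripper":{"type":"number"}},"required":["motion"]}

```bash
mkdir -p pics; python3 - <<'E'
from workcell import ctrl
import cv2,numpy as np
o=ctrl.get_obs(); print(o['t'],o['ee_pos'],o['orientation'],o['width'])
for c in ['scene','side']:
    im=ctrl.get_image(c); cv2.imwrite(f'pics/{c}0.png',im['pixels'][:,:,::-1])
    C=-im['R'].T@im['t']; print(c,C)
    for n in ['flag_a_pivot','flag_a_tip','flag_a_tail','flag_a','flag_b_tip','dish','beaker']:
        r=ctrl.pinpoint(c,n)
        print(n,[(np.round(d['location']),round(d['p'],2)) for d in r[:3]])
print(ctrl.get_obs()['t'])
E
```

```text
0.0 [ 174.29949458 -599.61757666  221.91310032] [-2.51163016e+00  1.88555648e+00  1.88532643e-03] 87.93855614697019
scene [ 138.21167614  748.66152509 1140.79925243]
flag_a_pivot [(array([482., 209.,  74.]), 0.73)]
flag_a_tip [(array([465., 284.,  76.]), 0.91)]
flag_a_tail [(array([492., 175.,  68.]), 0.61)]
flag_a [(array([478., 205.,   0.]), 0.64)]
flag_b_tip [(array([502., -68.,  77.]), 0.63)]
dish []
beaker [(array([ 582., -156.,    1.]), 0.82)]
side [ 439.89729398 -997.29392488  671.22599796]
flag_a_pivot [(array([479., 206.,  70.]), 0.72)]
flag_a_tip [(array([453., 284.,  81.]), 0.74)]
flag_a_tail [(array([493., 169.,  75.]), 0.69), (array([ 549., -376.,    0.]), 0.57)]
flag_a [(array([477., 209.,  -3.]), 0.96)]
flag_b_tip []
dish [(array([599., 262.,   1.]), 0.77), (array([492., 173.,  76.]), 0.51)]
beaker [(array([ 580., -158.,    1.]), 0.91)]
0.8
```

View pics/scene0.png

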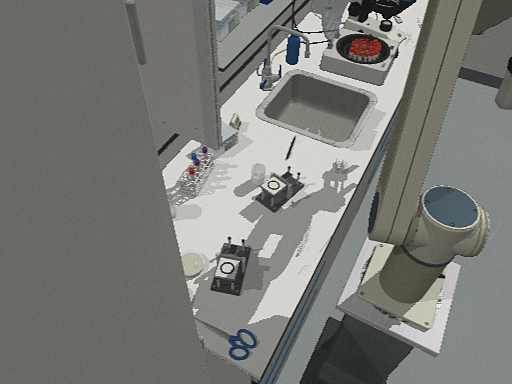

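View pics/side0.png

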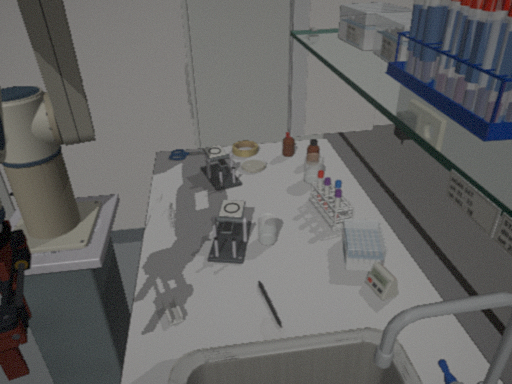

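```bash
cat > h.py <<'E'
from workcell import ctrl
import numpy as np
from scipy.spatial.transform import Rotation as R
def down(a): 
    return R.from_matrix(np.array([[np.cos(a),np.sin(a),0],[np.sin(a),-np.cos(a),0],[0,0,-1]]))
def rel(p,a,p0=None,r0=None):
    if p0 is None:
        o=ctrl.get_obs();p0=np.array(o['ee_pos']);r0=R.from_rotvec(o['orientation'])
    s=r0.inv().apply(np.array(p)-p0)/150
    t=(r0.inv()*down(a)).as_rotvec()/(np.pi/3)
    return np.round(s,3),np.round(t,3)
E
python3 - <<'E'
from h import *
# waypoints
p0=np.array([174.3,-599.6,222.]);r0=down(-1.287)
for p,a in [((290,-440,250),-1.0),((370,-260,260),-.5),((400,-80,260),0.),((440,90,260),.3),((480,200,260),.3)]:
    print(p,a,*rel(p,a,p0,r0)); p0=np.array(p,float); r0=down(a)
E
```

```text
(290, -440, 250) -1.0 [-0.805 -1.038 -0.187] [ 0.     0.    -0.274]
(370, -260, 260) -0.5 [-0.722 -1.097 -0.067] [ 0.     0.    -0.477]
(400, -80, 260) 0.0 [-0.4   -1.149  0.   ] [ 0.     0.    -0.477]
(440, 90, 260) 0.3 [ 0.267 -1.133  0.   ] [ 0.     0.    -0.286]
(480, 200, 260) 0.3 [ 0.471 -0.622  0.   ] [0. 0. 0.]
```

move_arm --motion '[[[-0.8,-1,-0.2],[0,0,-0.28]],[[-0.8,-1,-0.2],[0,0,-0.28]],[[-0.8,-1,-0.2],[0,0,-0.28]],[[-0.8,-1,-0.2],[0,0,-0.28]],[[-0.8,-1,-0.2],[0,0,-0.28]]]' --gripper 0

```text
t: 1.42
ee_pos: [285.3, -443.2, 253.0]
orientation: [2.761, -1.497, 0.001]
ft_force: [0.5, 0.1, -0.1]
width: 41.5
```

move_arm --motion '[[[-0.75,-1,-0.05],[0,0,-0.48]],[[-0.75,-1,-0.05],[0,0,-0.48]],[[-0.75,-1,-0.05],[0,0,-0.48]],[[-0.75,-1,-0.05],[0,0,-0.48]],[[-0.75,-1,-0.05],[0,0,-0.48]]]'

```text
t: 2.05
ee_pos: [349.5, -268.4, 260.2]
orientation: [3.046, -0.767, 0.0]
ft_force: [-0.3, -0.2, -0.6]
width: 0.3
```

move_arm --motion '[[[-0.45,-1,0],[0,0,-0.48]],[[-0.45,-1,0],[0,0,-0.48]],[[-0.45,-1,0],[0,0,-0.48]],[[-0.45,-1,0],[0,0,-0.48]],[[-0.45,-1,0],[0,0,-0.48]]]'

```text
t: 2.68
ee_pos: [361.3, -104.5, 260.2]
orientation: [3.141, 0.011, 0.0]
ft_force: [1.1, -0.8, -1.0]
width: 0.5
```

```bash
python3 - <<'E'
from h import *
o=ctrl.get_obs();print(o['t'],o['ee_pos'],R.from_rotvec(o['orientation']).as_matrix()[:,0],o['width'],o['ft_force'])
print(rel((440,80,260),.3), rel((480,180,260),.3))
E
```

```text
2.675 [ 361.30133316 -104.53783027  260.24369482] [9.99973411e-01 7.28736069e-03 2.67881958e-04] 0.4973319884628687 [ 1.05429335 -0.79692779 -0.96418845]
(array([ 5.340e-01, -1.226e+00,  1.000e-03]), array([ 0.001, -0.   , -0.28 ])) (array([ 8.050e-01, -1.891e+00,  1.000e-03]), array([ 0.001, -0.   , -0.28 ]))
```

move_arm --motion '[[[0.55,-1,0],[0,0,-0.28]],[[0.55,-1,0],[0,0,-0.28]],[[0.55,-1,0],[0,0,-0.28]],[[0.55,-1,0],[0,0,-0.28]],[[0.55,-1,0],[0,0,-0.28]]]'

```text
t: 3.3
ee_pos: [441.8, 46.4, 259.7]
orientation: [3.106, 0.472, -0.002]
ft_force: [0.6, -0.2, -0.5]
width: 0.1
```

```bash
python3 - <<'E'
from h import *
import cv2
o=ctrl.get_obs();print(o['t'],o['ee_pos'])
r=R.from_rotvec(o['orientation']);print(r.as_matrix()[:,0])
im=ctrl.get_image('wrist');cv2.imwrite('pics/w1.png',im['pixels'][:,:,::-1]);print(im['mount'])
for n in ['flag_a_pivot','flag_a_tip','flag_a_tail','flag_a','dish']:
    print(n,[(np.round(d['location']),round(d['p'],2)) for d in ctrl.pinpoint('wrist',n)[:3]])
E
```

```text
3.3 [441.77634559  46.37566549 259.72182919]
[ 0.95489058  0.29695503 -0.0013007 ]
[[ 9.99999934e-01  2.40089712e-04 -2.73211634e-04 -7.86457253e-01]
 [-1.50988464e-04  9.57417903e-01  2.88705622e-01 -7.86682719e+01]
 [ 3.30892959e-04 -2.88705562e-01  9.57417876e-01 -1.61435403e+02]
 [ 0.00000000e+00  0.00000000e+00  0.00000000e+00  1.00000000e+00]]
flag_a_pivot [(array([483., 209.,  70.]), 0.77)]
flag_a_tip []
flag_a_tail [(array([493., 171.,  70.]), 0.78)]
flag_a [(array([479., 211.,   3.]), 0.77)]
dish [(array([601., 258.,   4.]), 0.55)]
```

View pics/w1.png

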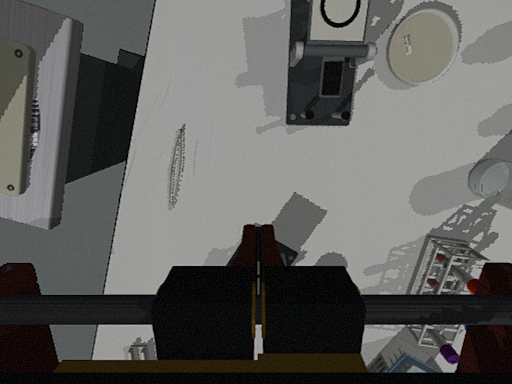

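```bash
cat >> h.py <<'E'
def bp(px,z,im,ee,rot):
    K=np.array(im['camera_matrix']);M=np.array(im['mount'])
    d=np.linalg.inv(K)@np.array([px[0],px[1],1.]);d=rot.apply(M[:3,:3]@d);c=rot.apply(M[:3,3])+ee
    return c+d*(z-c[2])/d[2]
E
python3 - <<'E'
from h import *
import cv2
o=ctrl.get_obs();r=R.from_rotvec(o['orientation']);ee=np.array(o['ee_pos'])
im=ctrl.get_image('wrist')
cv2.imwrite('pics/w2.png',cv2.resize(im['pixels'][0:140,250:410,::-1],None,fx=5,fy=4,interpolation=cv2.INTER_CUBIC))
for px,z in [((287,124),10),((351,125),10),((300,52),70),((372,49),70),((331,60),75),((332,97),75)]: print(px,np.round(bp(px,z,im,ee,r),1))
E
```

```text
(287, 124) [462.6 114.6  10. ]
(351, 125) [549.5 140.3  10. ]
(300, 52) [444.3 194.7  70. ]
(372, 49) [520.5 221.6  70. ]
(331, 60) [479.8 196.3  75. ]
(332, 97) [495.4 160.1  75. ]
```

View pics/w2.png

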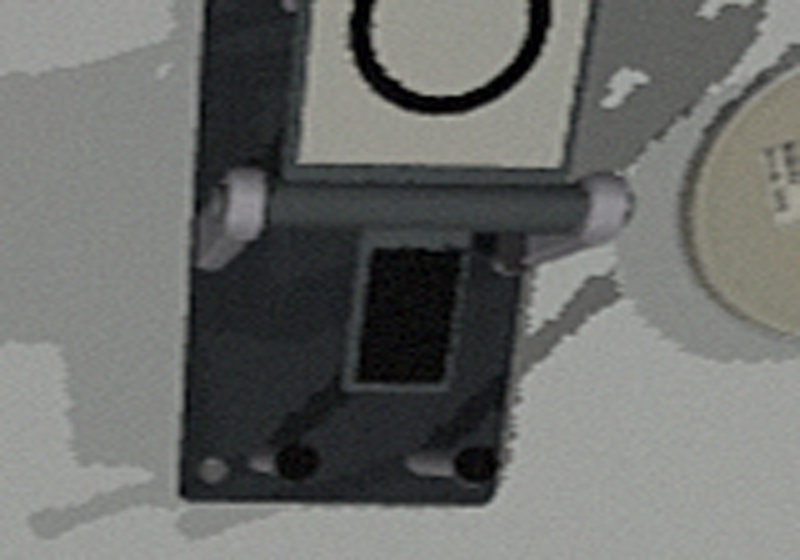

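```bash
python3 - <<'E'
from h import *
print(rel((492.3,174.3,175),.32))
print(rel((492.3,174.3,105),.32,np.array((492.3,174.3,175)),down(.32)))
E
```

```text
(array([ 0.574, -0.708,  0.569]), array([ 0.   , -0.   , -0.017]))
(array([0.   , 0.   , 0.467]), array([0., 0., 0.]))
```

move_arm --motion '[[[0.574,-0.708,0.57],[0,0,-0.017]],[[0.574,-0.708,0.57],[0,0,-0.017]],[[0.574,-0.708,0.57],[0,0,-0.017]],[[0.574,-0.708,0.57],[0,0,-0.017]],[[0.574,-0.708,0.57],[0,0,-0.017]]]'

```text
t: 4.28
ee_pos: [491.9, 174.4, 175.0]
orientation: [3.101, 0.503, -0.0]
ft_force: [0.3, 0.8, -0.2]
width: 0.2
```

move_arm --motion '[[[0,0,0.47],[0,0,0]],[[0,0,0.47],[0,0,0]],[[0,0,0.47],[0,0,0]],[[0,0,0.47],[0,0,0]],[[0,0,0.47],[0,0,0]]]'

```text
t: 4.9
ee_pos: [493.2, 175.2, 105.9]
orientation: [-3.101, -0.503, -0.004]
ft_force: [0.3, 0.2, -0.5]
width: 0.5
```

```bash
python3 - <<'E'
from h import *
import cv2
o=ctrl.get_obs();print(o['t'],o['ee_pos'],o['ft_force'])
r=R.from_rotvec(o['orientation']);M=r.as_matrix();print(np.arctan2(M[1,0],M[0,0]))
a=cv2.resize(ctrl.get_image('scene')['pixels'][200:320,160:300],(560,480),interpolation=cv2.INTER_CUBIC)
cv2.imwrite('pics/s3.png',a[:,:,::-1])
im=ctrl.get_image('wrist');cv2.imwrite('pics/w3.png',im['pixels'][:,:,::-1])
for n in ['flag_a_pivot','flag_a_tip','flag_a_tail','flag_a']:
    print(n,[(np.round(d['location']),round(d['p'],2)) for d in ctrl.pinpoint('wrist',n)[:3]])
print(rel((492.3,174.3,46),.32))
E
```

```text
4.9 [493.23127807 175.24262278 105.8515151 ] [ 0.30019058  0.22870851 -0.46434228]
0.3213898729363344
flag_a_pivot [(array([483., 210.,  71.]), 0.92)]
flag_a_tip [(array([458., 282.,  82.]), 0.61)]
flag_a_tail [(array([493., 172.,  69.]), 0.95)]
flag_a [(array([481., 210.,   3.]), 0.87), (array([600., 258.,   2.]), 0.73)]
(array([-0.002,  0.005,  0.389]), array([ 0.   , -0.   ,  0.002]))
```

View pics/w3.png

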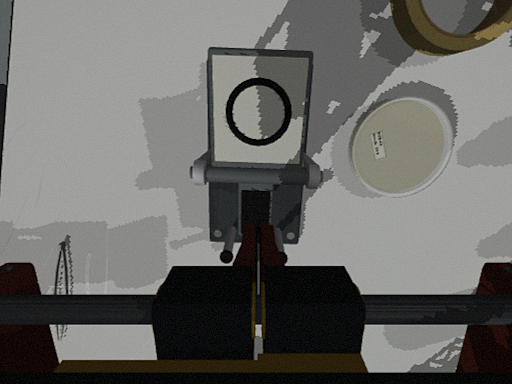

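View pics/s3.png

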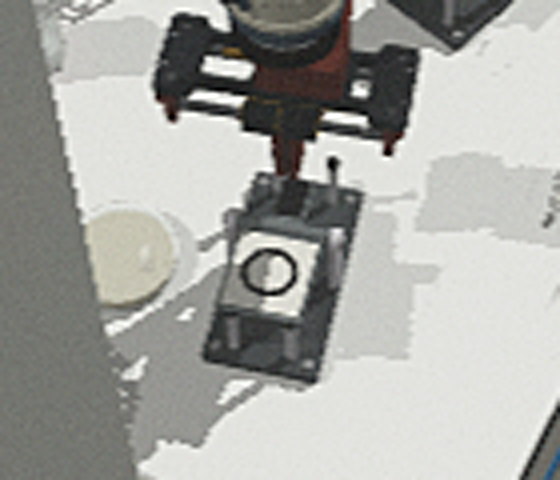

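move_arm --motion '[[[0,0,0.13],[0,0,0]],[[0,0,0.2],[0,0,0]],[[0,0,0.27],[0,0,0]],[[0,0,0.33],[0,0,0]],[[0,0,0.38],[0,0,0]]]'

```text
t: 5.82
ee_pos: [492.4, 175.1, 46.7]
orientation: [3.101, 0.503, 0.0]
ft_force: [-0.1, -0.5, 0.9]
width: 0.4
```

```bash
python3 - <<'E'
from h import *
import cv2
o=ctrl.get_obs();print(o['t'],o['ee_pos'],o['ft_force'])
im=ctrl.get_image('wrist');cv2.imwrite('pics/w4.png',im['pixels'][:,:,::-1])
a=cv2.resize(ctrl.get_image('side')['pixels'][130:210,170:290],(600,400),interpolation=cv2.INTER_CUBIC)
cv2.imwrite('pics/s4.png',a[:,:,::-1])
for c in ['wrist','side']:
    print([(np.round(d['location']),round(d['p'],2)) for d in ctrl.pinpoint(c,'flag_a_tip')[:3]])
E
```

```text
5.825 [492.35229077 175.05357003  46.73168298] [-0.05841386 -0.46408678  0.89366965]
[(array([465., 255., 135.]), 0.57)]
[(array([460., 254., 135.]), 0.56)]
```

View pics/w4.png

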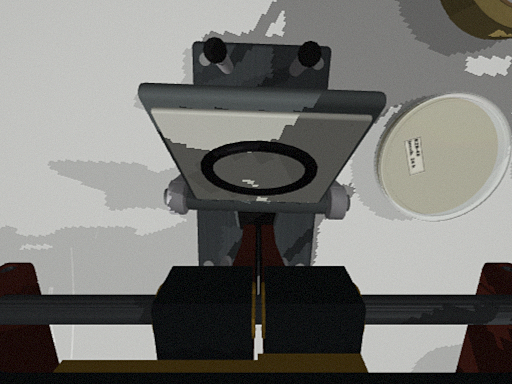

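View pics/s4.png

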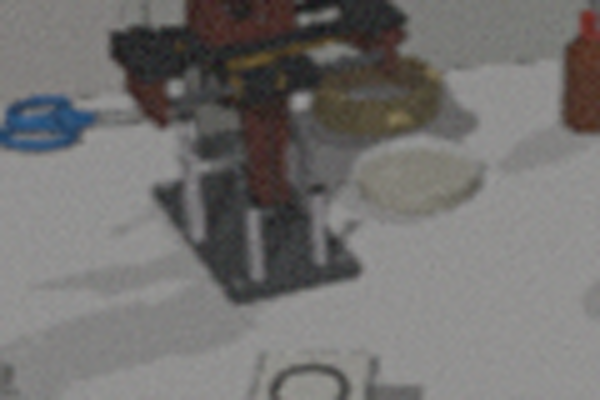

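move_arm --motion '[[[0,0,-0.3],[0,0,0]],[[0,0,-0.7],[0,0,0]],[[0,0,-1],[0,0,0]],[[0,0,-1],[0,0,0]],[[0,0,-1],[0,0,0]]]'

```text
t: 6.65
ee_pos: [491.7, 174.9, 196.9]
orientation: [3.101, 0.503, -0.0]
ft_force: [-0.5, -0.1, -0.6]
width: 0.5
```

move_arm --motion '[[[0,-0.4,0],[0,0,0]],[[0,-0.8,0],[0,0,0]],[[0,-0.94,0],[0,0,0]],[[0,-0.94,0],[0,0,0]],[[0,-0.94,0],[0,0,0]]]'

```text
t: 7.28
ee_pos: [447.2, 307.8, 196.0]
orientation: [3.1, 0.503, -0.003]
ft_force: [0.8, 0.7, 0.8]
width: 0.5
```

```bash
python3 - <<'E'
from h import *
import cv2
o=ctrl.get_obs();print(o['t'],o['ee_pos'],o['ft_force'])
a=cv2.resize(ctrl.get_image('scene')['pixels'][200:320,160:300],(560,480),interpolation=cv2.INTER_CUBIC)
cv2.imwrite('pics/s5.png',a[:,:,::-1])
a=cv2.resize(ctrl.get_image('side')['pixels'][130:210,170:290],(600,400),interpolation=cv2.INTER_CUBIC)
cv2.imwrite('pics/s5b.png',a[:,:,::-1])
for c in ['scene','side']:
    print([(np.round(d['location']),round(d['p'],2)) for d in ctrl.pinpoint(c,'flag_a_tip')[:3]])
print(rel((449.5,303.4,103),.32))
E
```

```text
7.275 [447.16042351 307.78854958 195.95449562] [0.75889914 0.74677416 0.77275413]
[(array([474., 253., 137.]), 0.52), (array([481., 209.,  -2.]), 0.35)]
[(array([462., 255., 137.]), 0.56)]
(array([0.001, 0.031, 0.626]), array([0., 0., 0.]))
```

View pics/s5.png

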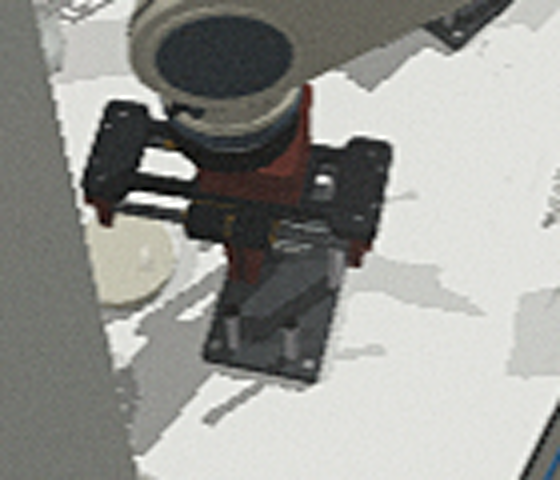

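View pics/s5b.png

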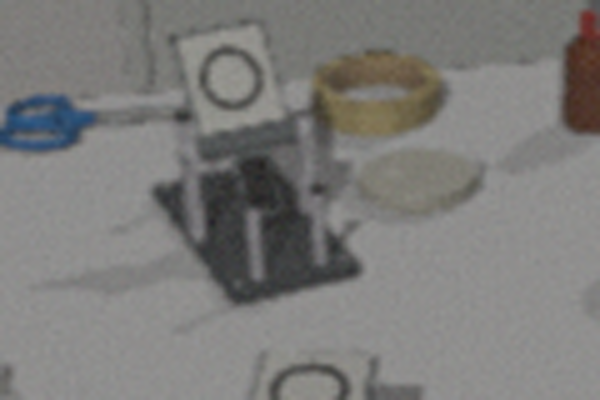

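move_arm --motion '[[[0,0,0.3],[0,0,0]],[[0,0,0.6],[0,0,0]],[[0,0,0.62],[0,0,0]],[[0,0,0.62],[0,0,0]],[[0,0,0.62],[0,0,0]]]'

```text
t: 8.1
ee_pos: [448.8, 309.4, 106.0]
orientation: [-3.1, -0.502, -0.005]
ft_force: [0.1, 0.3, 0.5]
width: 0.4
```

move_arm --motion '[[[0,0.2,0],[0,0,0]],[[0,0.3,0],[0,0,0]],[[0,0.4,0],[0,0,0]],[[0,0.5,0],[0,0,0]],[[0,0.6,0],[0,0,0]]]'

```text
t: 8.72
ee_pos: [476.4, 222.6, 104.3]
orientation: [-3.101, -0.503, -0.0]
ft_force: [-0.7, 2.0, 0.6]
width: 0.3
```

```bash
python3 - <<'E'
from h import *
import cv2
o=ctrl.get_obs();print(o['t'],o['ee_pos'],o['ft_force'])
im=ctrl.get_image('wrist');cv2.imwrite('pics/w6.png',im['pixels'][:,:,::-1])
a=cv2.resize(ctrl.get_image('side')['pixels'][130:210,170:290],(600,400),interpolation=cv2.INTER_CUBIC)
cv2.imwrite('pics/s6.png',a[:,:,::-1])
Y=np.array([-.3146,.949]);print((np.array(o['ee_pos'][:2])-[481,208.5])@Y)
E
```

```text
8.725 [476.38003798 222.64738246 104.2812316 ] [-0.70898508  2.00607053  0.63593224]
14.879306003335358
```

View pics/s6.png

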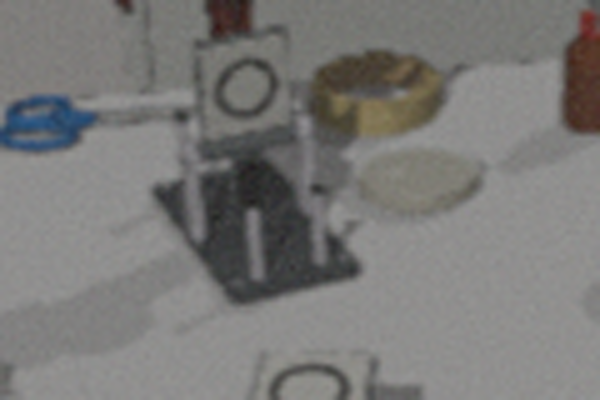

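move_arm --motion '[[[0,0.08,0],[0,0,0]],[[0,0.16,0],[0,0,0]],[[0,0.24,0.02],[0,0,0]],[[0,0.32,0.06],[0,0,0]],[[0,0.38,0.1],[0,0,0]]]'

```text
t: 9.45
ee_pos: [494.3, 168.5, 88.7]
orientation: [3.101, 0.502, -0.0]
ft_force: [-0.6, 1.6, 0.3]
width: 0.5
```

```bash
python3 - <<'E'
from h import *
import cv2
o=ctrl.get_obs();print(o['t'],o['ee_pos'],o['ft_force'])
a=cv2.resize(ctrl.get_image('side')['pixels'][130:210,170:290],(600,400),interpolation=cv2.INTER_CUBIC)
cv2.imwrite('pics/s7.png',a[:,:,::-1])
Y=np.array([-.3146,.949]);print((np.array(o['ee_pos'][:2])-[481,208.5])@Y)
E
```

```text
9.45 [494.29033803 168.45871481  88.68981494] [-0.61255941  1.55709595  0.29795986]
-42.18031999036405
```

View pics/s7.png

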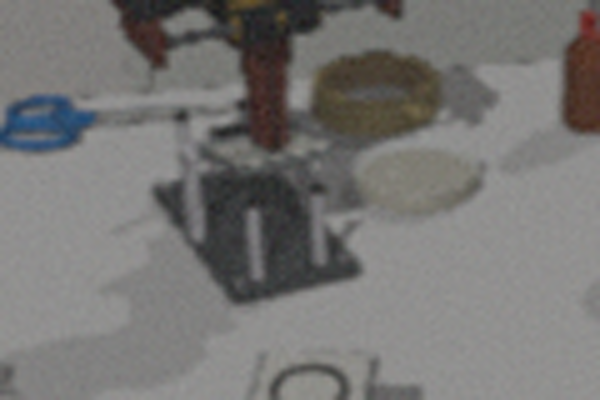

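move_arm --motion '[[[0,0.05,0.02],[0,0,0]],[[0,0.08,0.04],[0,0,0]],[[0,0.08,0.06],[0,0,0]],[[0,0.08,0.08],[0,0,0]],[[0,0.08,0.095],[0,0,0]]]'

```text
t: 10.12
ee_pos: [497.8, 158.1, 74.8]
orientation: [3.101, 0.503, -0.0]
ft_force: [0.3, -0.8, 4.6]
width: 0.2
```

move_arm --motion '[[[0,0,0.005],[0,0,0]],[[0,0,0.01],[0,0,0]],[[0,0,0.01],[0,0,0]],[[0,0,0.01],[0,0,0]],[[0,0,0.01],[0,0,0]]]'

```text
t: 10.75
ee_pos: [498.0, 158.1, 74.5]
orientation: [-3.101, -0.503, -0.001]
ft_force: [-3.9, -0.9, 12.8]
width: 0.5
```

move_arm --motion '[[[0,0,-0.3],[0,0,0]],[[0,0,-0.7],[0,0,0]],[[0,0,-1],[0,0,0]],[[0,0,-1],[0,0,0]],[[0,0,-1],[0,0,0]]]'

```text
t: 11.38
ee_pos: [497.2, 157.9, 222.8]
orientation: [3.101, 0.503, -0.001]
ft_force: [-0.3, 0.2, -0.5]
width: 0.5
```

```bash
python3 - <<'E'
from h import *
import cv2
o=ctrl.get_obs();print(o['t'],o['ee_pos'],o['ft_force'])
A=[]
for c in ['scene','side']:
    im=ctrl.get_image(c)['pixels'];A.append(im[200:320,160:300] if c=='scene' else im[130:250,170:310])
    for n in ['flag_a_tip','flag_b_tip','dish','beaker']:
        print(c,n,[(np.round(d['location']),round(d['p'],2)) for d in ctrl.pinpoint(c,n)[:3]])
cv2.imwrite('pics/f.png',cv2.resize(np.hstack(A),(800,343),interpolation=cv2.INTER_CUBIC)[:,:,::-1])
im=ctrl.get_image('wrist');cv2.imwrite('pics/w8.png',im['pixels'][:,:,::-1])
print([(np.round(d['location']),round(d['p'],2)) for d in ctrl.pinpoint('wrist','flag_a_tip')[:3]])
E
```

```text
11.375 [497.24537084 157.89423782 222.76881527] [-0.3499558   0.16627738 -0.52994776]
scene flag_a_tip [(array([506., 129.,  72.]), 0.77), (array([ 546., -376.,   -1.]), 0.21)]
scene flag_b_tip [(array([501., -64.,  75.]), 0.72)]
scene dish [(array([599., 256.,  -0.]), 0.56), (array([508., 127.,  73.]), 0.2)]
scene beaker [(array([ 580., -157.,   -0.]), 0.69)]
side flag_a_tip [(array([496., 132.,  72.]), 0.74)]
side flag_b_tip [(array([502., -66.,  79.]), 0.85)]
side dish [(array([600., 257.,   0.]), 0.79)]
side beaker [(array([ 579., -155.,    3.]), 0.64)]
[(array([504., 131.,  72.]), 0.83)]
```

View pics/f.png

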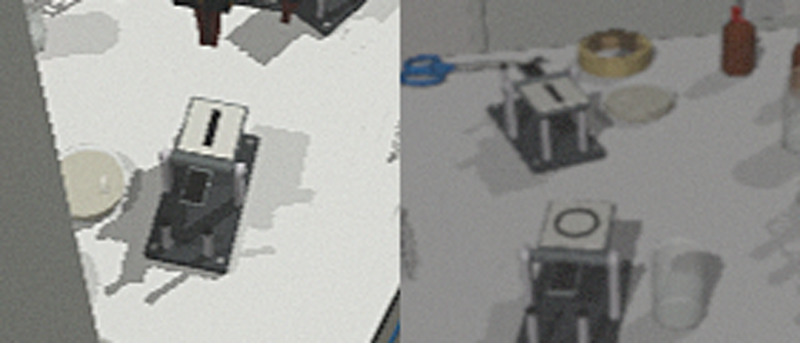

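View pics/w8.png

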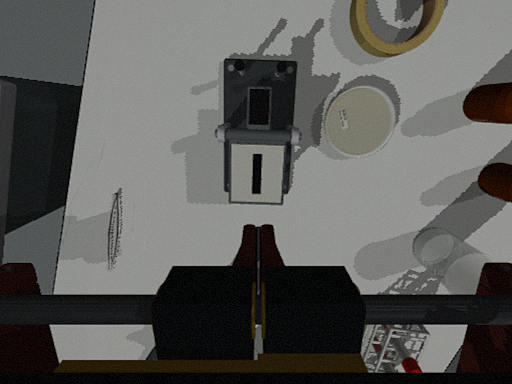

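The paddle lies flat with its bar face up. Its tip is at about z = 72 mm, and the other objects are where they were.

```bash
python3 -c "
from workcell import ctrl
print(ctrl.close_job())"
```

```text
the job is handed in; nothing more can be done
None
```

The flag next to the dish now lies flat on its other side with the bar face up. I handed the job in after about 12 s of the 42 s allowed.

- **Press on the tail:** With the gripper shut, I pressed down on the ribbed tail. Camera measurements put the paddle at about 0.9 rad (roughly 53 degrees), with about 1 N on the fingers.
- **Push over:** I went round to the paddle's underside and pushed it over the upright with about 2 N. I then pressed it down until the force rose to 12.8 N at fingertip height 74.5 mm, which is where its upper face should be when flat.
- **Last checks:**
  - The scene and wrist pictures show the black bar up and the arm clear of the bench. The three cameras put the paddle tip at about z = 72 mm; about 70 mm is flat.
  - The other flag's tip and the beaker were within about 5 mm of their starting readings, which is measuring noise.
  - The dish read within about 5 mm from the side camera. The scene camera missed it at the start, so it has no comparison there.
  - I checked the tape only by eye, and it looked undisturbed. I did not re-measure the pen, but the arm never came down near it.

No check failed. The one disagreement was in the paddle tip's sideways position, where the cameras differed by up to about 12 mm. Tip height agreed to within a few mm in most readings, though the two starting ones were about 5 mm apart.

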